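Put the pipettes back on their own sloping cradles

ROBOT

A 6-joint arm with a two-finger parallel gripper is mounted at the origin on the work surface. World frame = base frame: x ahead of the robot, y to its left, z up, the work surface at z = 0. Lengths are in m, angles in degrees, forces in N, time in s.
With the tool pointing down it reaches from about 0.25 to 0.725 m from the base axis. Payload 9.7 kg.
Tool frame: the origin (TCP) lies between the finger pads; the fingertips stand 19 mm ahead of it and the grasp point (between the pads) is the TCP; z points along the fingers, y is the line along which they close (so a half turn about z gives the same grasp; the last joint's range is limited). The gripper opens to 85 mm and grips with 20 to 120 N. Pads are 22 mm wide; open, the fingers measure 114 mm over their backs; the gripper's body (76 mm by 85 mm) begins 54 mm behind the grasp point. The pads swing forward as they close: fully open they stand 13 mm farther back than shut.
Start: joints at [-63.885, 4.979, 10.078, 95.1, 0, 90], TCP at [0.242, -0.494, 0.25] pointing down, gripper open.
Joint ranges: [-179.16, 179.16], [-48.56, 103.87], [-65.8, 70.77], [-126.05, 130.52], [-82.76, 87.17], [-180, 180]. Speed limits (degrees/s): [127.2, 127.2, 147.25, 180, 180, 180].

INTERFACE

Orientations are given as [roll, pitch, yaw] about the fixed x, y, z axes, in that order (R = Rz(yaw) Ry(pitch) Rx(roll)).
In Python, from workcell import bot gives the robot as it stands. The module is installed in compiled form; this text tells all that it offers.
- The arm moves only by the shell command python3 -m crank 'ROWS' [OPENING] [FORCE]. ROWS is JSON, a list that holds one entry, the list of rows, each a list of 6 numbers: the shift along the world's x, y, z as a fraction of full scale, then the turn, a rotation vector about the world's x, y, z as a fraction of full scale. In form: [[[x, y, z, wx, wy, wz], ...]]. A call has 1 to 20 rows; each row shifts and turns the commanded pose from where the row before left it; what a row does not reach is not made up. Full scale, the value 1, is 20 mm for a shift and 0.12 rad for a turn. A row lasts 1/12 s, in which the tool goes at most 41.7 mm and 7.16 degrees, less where a joint would pass 70% of its speed; a pose out of reach is approached as far as the arm can. A call with a number of a shift or a turn outside -1 to 1 is refused whole. A call with a gripper value outside its range is refused whole. OPENING is the opening, from 0 (shut) to 1 (fully open), set as the call begins (- or left out, the last holds). The fingers move at their own pace and stop on an object; FORCE is the grip in N (left out, the last holds). Time passes only in rows, so rows that do not move let the fingers close. It gives the time, the measured TCP pose, the force, the opening and the grip force at its end, in the units of the state.
- bot.get_obs(): the state, without advancing time (a new reading comes with each control period).
- bot.camera(name): name is "scene" or "top"; returns the picture (480x640x3 uint8, red, green, blue); there is no depth.
- bot.camera_model(name): a dict with "vertical_fov" (degrees; the focal length in pixels is half the picture's height over the tangent of half this angle, whatever the lens; pixels are square), "cx", "cy" (the principal point, pixels), "k1" (the pictures are not rectified: a ray, as slopes to the right and down, at radius r is drawn at 1 + k1 r^2 times it, then the intrinsics apply), "R" (3x3) and "t" (3): a world point X has camera coordinates R X + t. Camera axes: x right, y down, z forward; pixel columns grow to the right and rows downward; lengths in m; the calibration is good to about 2 mm. A picture is of the moment at which its call begins. camera_model takes no time and is no camera call.
- bot.job_done(): hands the job in; it is judged then, once.
The state is a dict: "time": time; "q": joint angles; "qd": joint speeds; "joint_efforts": joint torques, N m; "ee_pos": TCP position; "tcp_rot": TCP orientation; "wrist_force": force on the tool from outside, world axes, zero at the start; "torque": the same for the moment, N m; "opening": finger opening in m; "grasp_force": force on a finger pad.
Only numpy, scipy, OpenCV 4.12 (cv2) and the standard library are available. Lean on these libraries where they do the work, as an engineer would, in place of code of your own. Each camera call takes 0.05 s, during which the arm holds its last target. There are 200 camera calls.

TASK

The small pipette has been left on the large pipette's cradle: move it to the empty small cradle, and lay the large pipette from the bench on the large cradle it leaves free. Each must end lying squarely in both forks of its own cradle, hook side up, nozzle pointing down the slope, the handle's shoulder just above the low fork, set down gently and not dropped. Leave the other large pipette on its cradle, the bottles and the beaker as they are.

Things in the scene. Friction and masses are not known exactly. Their poses are not given: they have to be found in the camera images.
- small_pipette: small pipette, on the large cradle: white box-shaped handle 100 mm long, 22 wide, 20 thick; 10 mm round shaft below its shoulder, finger hook on top near the upper end, plunger beyond. Origin: centre line of the handle's underside, 40 mm above the shoulder (near the centre of mass), 60 mm below the upper end. +x to plunger, -x to nozzle, +z out of the top (hook) face; axis at z = 10 mm
- small_pipette_nozzle (a point): nozzle tip of the small pipette, on its axis, 130 mm from the origin towards -x; the shaft tapers to it; hook 16 mm proud of the handle, plunger 26 mm long
- large_pipette: large pipette, starts flat on the bench: white box-shaped handle 120 mm long, 30 wide, 28 thick; 18 mm round shaft below its shoulder, finger hook on top near the upper end, plunger beyond. Origin: centre line of the handle's underside, 40 mm above the shoulder (near the centre of mass), 80 mm below the upper end. +x to plunger, -x to nozzle, +z out of the top (hook) face; axis at z = 14 mm
- large_pipette_nozzle (a point): nozzle tip of the large pipette, on its axis, 145 mm from the origin towards -x; the shaft tapers to it; hook 16 mm proud of the handle, plunger 26 mm long
- other_pipette: another large pipette, the same as large_pipette, already on its own cradle: to be left alone
- small_cradle: fixed white metal cradle, the only one with narrow notches, empty. Foot 115 x 52 x 6 mm; two upright forks, low at -x, high at +x; notch floors 28 mm wide in the high fork, 16 mm in the low; sides flare, 15 mm tall, 5 mm thick. Origin: underside of the foot, 82 mm below the seat point; z up
- small_cradle_seat: forks of the small cradle, sloping 0.35 rad (20 deg). A pipette's body frame should come to lie on this frame: +x up the slope, z square to it. High notch floor at x = 35, z = 0 mm; low notch floor at x = -52, z = 5 mm; forks 10 mm thick along x, air between them and 70 mm below
- large_cradle: fixed white metal cradle, with wide notches, holding the small pipette at the start. Foot 115 x 64 x 6 mm; two upright forks, low at -x, high at +x; notch floors 40 mm wide in the high fork, 26 mm in the low; sides flare, 15 mm tall, 5 mm thick. Origin: underside of the foot, 82 mm below the seat point; z up
- large_cradle_seat: forks of the large cradle, sloping 0.35 rad (20 deg). A pipette's body frame should come to lie on this frame: +x up the slope, z square to it. High notch floor at x = 35, z = 0 mm; low notch floor at x = -52, z = 5 mm; forks 10 mm thick along x, air between them and 70 mm below
- other_cradle: fixed white metal cradle, the same as the large cradle, holding the other large pipette. Foot 115 x 64 x 6 mm; two upright forks, low at -x, high at +x; notch floors 40 mm wide in the high fork, 26 mm in the low; sides flare, 15 mm tall, 5 mm thick. Origin: underside of the foot, 82 mm below the seat point; z up
- mat: fixed grey plastic mat under the three cradles, 220 mm by 350 mm, 6 mm thick; the cradles stand on it in a row along its y, in any order
- bottle_a: small capped amber bottle, 42 mm diameter, 85 mm high, standing close beside the large pipette on its +y side; origin under its centre
- bottle_b: the same, on the -y side of the large pipette
- tall_bottle: tall capped amber bottle, 68 mm diameter, 190 mm high, between the mat and the large pipette or behind them; origin under its centre
- beaker: glass beaker, 60 mm diameter, 75 mm high, behind the large pipette; origin under its centre
Things that resemble listed ones, but are neither listed nor needed, are in the scene too. Leave any black or yellow look-alike of the small_pipette alone.

How it is judged:
By the outcome, as a careful person would: the job done as asked, in the order asked, and still so for the second after the job is handed in, with the robot touching nothing.
It also fails if it takes over 64 s, if anything falls off the work surface, if the arm or the gripper's body presses on something with over 40 N, if the wrist force passes 120 N, or if a joint passes its speed limit or range.

## Working session

There is one attempt and no reset: what is moved stays moved. The work goes in short steps, Python scripts to look and compute and a shell command to move; the robot and the scene stay as the last step left them, time stands still between calls to the robot, and variables do not carry over. Pictures are saved under pics/ and viewed, at most 10 in all, crops included, and the job is handed in when it is done.

```bash
mkdir -p pics; cat > h.py <<'E'
import numpy as np,cv2
from workcell import bot
def model(n):
    m=bot.camera_model(n);f=240/np.tan(np.radians(m["vertical_fov"])/2)
    return m,f,np.array(m["R"]),np.array(m["t"])
def ray(n,u,v):
    m,f,R,t=model(n);a=np.array([(u-m["cx"])/f,(v-m["cy"])/f]);s=a.copy()
    for _ in range(30): s=a/(1+m["k1"]*(s@s))
    return -R.T@t, R.T@np.array([s[0],s[1],1])
def onplane(n,u,v,z):
    c,d=ray(n,u,v);return c+d*(z-c[2])/d[2]
def tri(p,q):
    c1,d1=ray("top",*p);c2,d2=ray("scene",*q)
    d1/=np.linalg.norm(d1);d2/=np.linalg.norm(d2)
    A=np.c_[d1,-d2];s=np.linalg.lstsq(A,c2-c1,rcond=None)[0]
    a=c1+s[0]*d1;b=c2+s[1]*d2
    return (a+b)/2,np.linalg.norm(a-b)
def proj(n,X):
    m,f,R,t=model(n);p=R@np.array(X)+t;s=p[:2]/p[2];s=s*(1+m["k1"]*(s@s));return np.array([m["cx"],m["cy"]])+f*s
E
python3 - <<'E'
from h import *
for n in("top","scene"):
    im=bot.camera(n);cv2.imwrite(f"pics/{n}0.png",im[:,:,::-1]);m=model(n);print(n,m[1],m[0]["k1"],-m[2].T@m[3]);print(m[2].round(3))
print(bot.get_obs())
E
```

```text
top 452.95824586685876 -0.08542779127711486 [ 0.39394701 -0.03758374  1.0605045 ]
[[-0.011 -1.     0.018]
 [-0.997  0.009 -0.076]
 [ 0.076 -0.019 -0.997]]
scene 563.8604539427582 -0.07576131725405076 [ 1.30159955 -1.03065948  0.8908228 ]
[[ 0.758  0.652  0.011]
 [ 0.352 -0.395 -0.848]
 [-0.548  0.647 -0.529]]
{'time': 0.1, 'q': array([-6.38832688e+01,  5.00694092e+00,  1.00402997e+01,  9.50996440e+01,
        2.03801105e-03,  9.00000268e+01]), 'qd': array([ 0.06057796, -0.10088553,  0.0980029 ,  0.07526807,  0.09172765,
       -0.04450584]), 'joint_efforts': array([ 7.39181050e-04, -5.21563697e+01,  4.65652442e+01,  1.60158245e-02,
       -4.18092995e-06,  2.53329551e-05]), 'ee_pos': array([ 0.24204103, -0.49368075,  0.24967532]), 'tcp_rot': array([-1.79933715e+02, -2.03797865e-03,  2.61167020e+01]), 'wrist_force': array([-0.16922352,  0.42315423,  1.00250042]), 'torque': array([-0.01745432,  0.02501244, -0.02745745]), 'grasp_force': 0.0, 'opening': 0.08509923457284985}
```

View pics/top0.png

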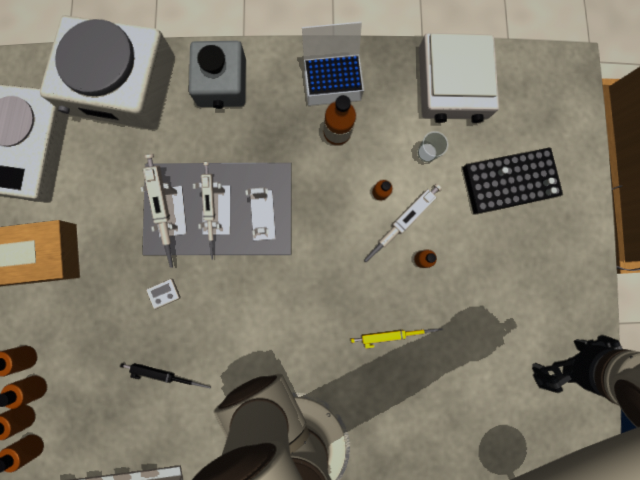

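View pics/scene0.png

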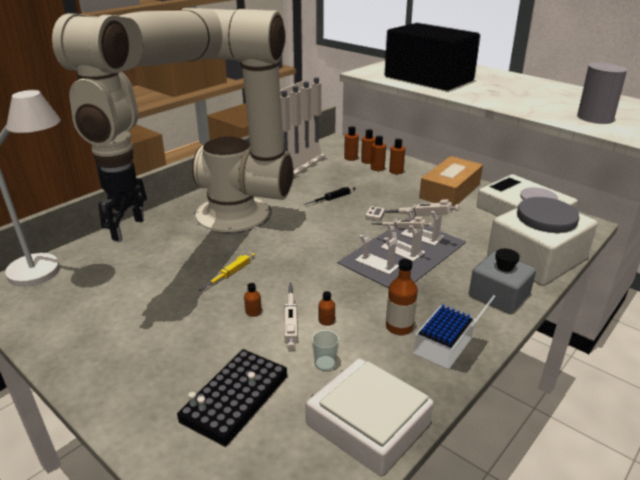

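Top view: the small pipette is at (208,200) on the middle cradle. The other large pipette is at (158,205), the empty cradle at (262,213), and the bench large pipette at (405,220). Candidates for "small pipette": white (208,200), yellow (390,338), black (165,375), and the large white ones at (158,205) and (405,220). By the description I choose the white slim one on the middle cradle. I'll check it in close crops.

```bash
python3 - <<'E'
from h import *
t=cv2.imread("pics/top0.png");s=cv2.imread("pics/scene0.png")
def crop(im,x,y,w,h,k):return cv2.resize(im[y:y+h,x:x+w],None,fx=k,fy=k,interpolation=cv2.INTER_CUBIC)
cv2.imwrite("pics/tm.png",crop(t,140,148,160,120,5))
cv2.imwrite("pics/sm.png",crop(s,335,190,133,100,6))
a=crop(t,355,170,100,100,4);b=crop(s,240,270,100,100,4)
cv2.imwrite("pics/lp.png",np.hstack([a,b]))
E
```

```text
(no output)
```

View pics/tm.png

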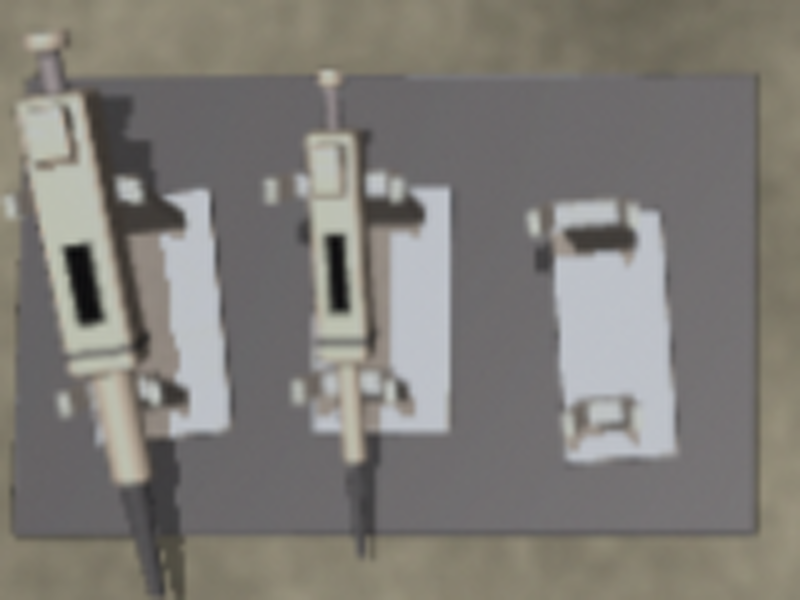

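View pics/sm.png

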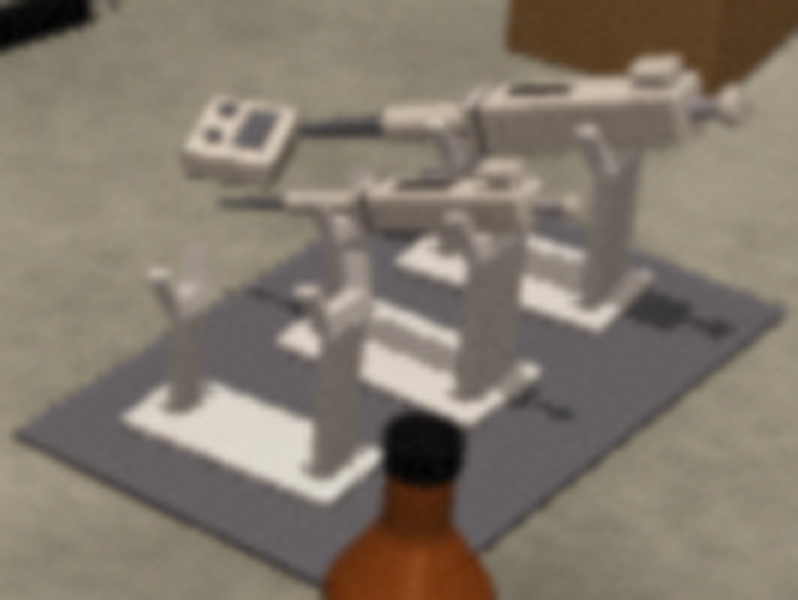

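View pics/lp.png

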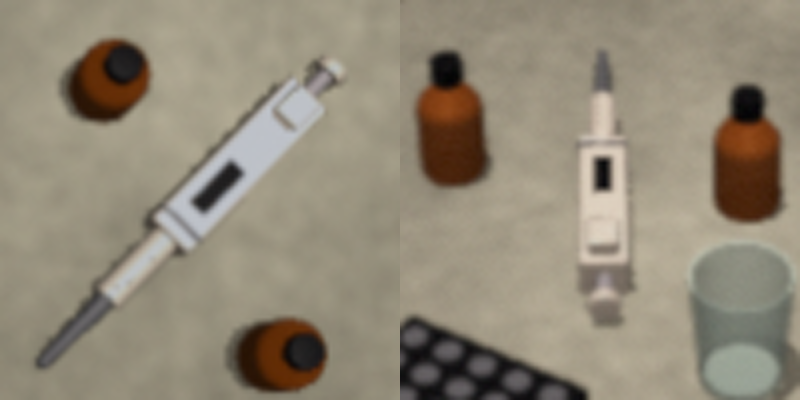

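The crops confirm the choice: the slim white pipette (tm 337,273) lies in the wide-notched middle cradle, and the narrow empty cradle is on the right. Next I triangulate the key points.

```bash
cat > m.py <<'E'
from h import *
T=lambda x,y:((x+.5)/5-.5+140,(y+.5)/5-.5+148)
S=lambda x,y:((x+.5)/6-.5+335,(y+.5)/6-.5+190)
LT=lambda x,y:((x+.5)/4-.5+355,(y+.5)/4-.5+170)
LS=lambda x,y:((x-400+.5)/4-.5+240,(y+.5)/4-.5+270)
np.set_printoptions(precision=4,suppress=True)
E
python3 - <<'E'
from m import *
P={"sp_nozzle":(T(365,556),S(221,203)),"sp_plunger":(T(329,74),S(574,208)),"sp_window":(T(337,273),S(425,184)),"sp_hook":(T(327,168),S(505,166)),
"op_window":(T(83,284),S(540,90)),
"sc_footLR":(T(677,455),S(122,415)), # robot side/-? 
"lp_nozzle":(LT(42,362),LS(602,50)),"lp_window":(LT(217,187),LS(602,174)),"lp_plunger":(LT(336,72),LS(604,312)),"lp_hook":(LT(294,107),LS(603,232)),
"ba_cap":(LT(124,64),LS(747,92)),"bb_cap":(LT(304,351),LS(446,57)),
"sc_lowfloor":(T(607,412),S(180,297)),"sc_highfloor":(T(585,214),S(332,313)),
}
for k,(a,b) in P.items():
    X,e=tri(a,b);print(k,X,round(e*1000,1))
print("feet @z=.012 top")
for n,pts in {"sc":[(553,212),(660,210),(677,455),(567,462)],"lc":[(450,186),(450,432),(312,432)],"oc":[(209,190),(230,430),(96,445)]}.items():
    for p in pts:print(n,onplane("top",*T(*p),.012))
print("scene feet")
for n,pts in {"sc":[(122,415),(325,503),(383,458),(185,383)],"lc":[(277,338),(475,423),(541,370)],"oc":[(395,260),(602,330),(655,280)]}.items():
    for p in pts:print(n,onplane("scene",*S(*p),.012))
print("mat",[onplane("top",*T(*p),.006) for p in[(15,78),(757,76),(757,534),(13,536)]])
E
```

```text
sp_nozzle [0.4383 0.1754 0.0523] 2.1
sp_plunger [0.6377 0.1765 0.1251] 0.1
sp_window [0.5562 0.1765 0.107 ] 1.2
sp_hook [0.5973 0.1765 0.1317] 3.5
op_window [0.5517 0.2835 0.114 ] 1.1
sc_footLR [0.4855 0.0388 0.0125] 1.9
lp_nozzle [ 0.4327 -0.1697  0.0174] 0.3
lp_window [ 0.5325 -0.2723  0.0271] 0.4
lp_plunger [ 0.6047 -0.3485  0.0102] 4.2
lp_hook [ 0.5776 -0.3172  0.0349] 0.3
ba_cap [ 0.5936 -0.2094  0.0843] 1.2
bb_cap [ 0.4343 -0.3048  0.0851] 0.2
sc_lowfloor [0.4987 0.0644 0.0719] 0.4
sc_highfloor [0.5813 0.0707 0.0942] 3.2
feet @z=.012 top
sc [0.5997 0.096  0.012 ]
sc [0.6002 0.0459 0.012 ]
sc [0.4848 0.0382 0.012 ]
sc [0.4821 0.0893 0.012 ]
lc [0.6126 0.1445 0.012 ]
lc [0.4966 0.1438 0.012 ]
lc [0.4972 0.2083 0.012 ]
oc [0.6122 0.2585 0.012 ]
oc [0.4985 0.2468 0.012 ]
oc [0.4922 0.31   0.012 ]
scene feet
sc [0.4856 0.0402 0.012 ]
sc [0.601  0.0444 0.012 ]
sc [0.5997 0.0926 0.012 ]
sc [0.4908 0.0824 0.012 ]
lc [0.4995 0.1452 0.012 ]
lc [0.6154 0.1463 0.012 ]
lc [0.6134 0.2073 0.012 ]
oc [0.4998 0.2468 0.012 ]
oc [0.616  0.2592 0.012 ]
oc [0.6106 0.3191 0.012 ]
mat [array([0.6692, 0.3552, 0.006 ]), array([0.6655, 0.0003, 0.006 ]), array([0.4481, 0.0016, 0.006 ]), array([0.4503, 0.3509, 0.006 ])]
```

```bash
python3 - <<'E'
from m import *
t=cv2.imread("pics/top0.png");s=cv2.imread("pics/scene0.png")
a=cv2.resize(t[184:244,242:282],None,fx=10,fy=10,interpolation=cv2.INTER_CUBIC)
b=cv2.resize(s[226:276,352:402],None,fx=8,fy=8,interpolation=cv2.INTER_CUBIC)
c=np.zeros((600,800,3),np.uint8);c[:,:400]=a;c[:400,400:]=b;cv2.imwrite("pics/sc.png",c)
# op origin from nozzle+window
for n,pts in {"op":[(T(157,598),S(300,128)),(T(47,40),S(738,107))]}.items():
    for p in pts:print(n,tri(*p))
# lp axis
nz=tri(LT(42,362),LS(602,50))[0];w=tri(LT(217,187),LS(602,174))[0];hk=tri(LT(294,107),LS(603,232))[0]
d=(hk-nz)[:2];d/=np.linalg.norm(d);print("lp yaw",np.degrees(np.arctan2(d[1],d[0])),"window at",(w-nz)[:2]@d-.145,"hook",(hk-nz)[:2]@d-.145,"origin",nz[:2]+.145*d)
# shoulder line of lp, top of handle z=.028
print("shoulder ring",onplane("top",*LT(178,230),.028))
E
```

```text
op (array([0.42  , 0.2688, 0.051 ]), np.float64(0.0011605621213750038))
op (array([0.6527, 0.2949, 0.1356]), np.float64(0.0032274071104738023))
lp yaw -45.49411786779775 window at -0.001858817062288215 hook 0.061793442201431265 origin [ 0.5343 -0.2731]
shoulder ring [ 0.5074 -0.2488  0.028 ]
```

View pics/sc.png

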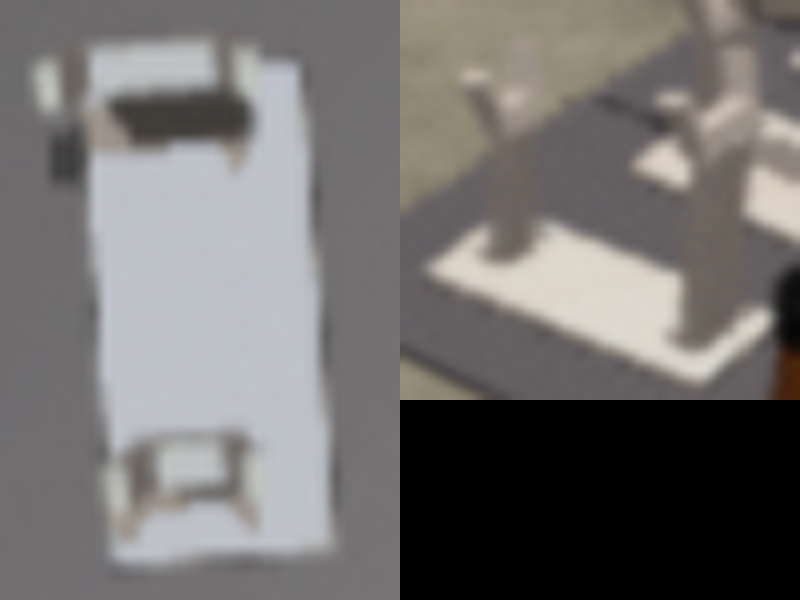

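```bash
python3 - <<'E'
from m import *
C=lambda x,y:((x+.5)/10-.5+242,(y+.5)/10-.5+184)
D=lambda x,y:((x-400+.5)/8-.5+352,(y+.5)/8-.5+226)
f=np.array([.5422,.0672]);yaw=np.radians(3.2);R=np.array([[np.cos(yaw),np.sin(yaw)],[-np.sin(yaw),np.cos(yaw)]])
for n,p,z in [("hiL",(47,85),.114),("hiR",(247,75),.114),("loL",(117,482),.089),("loR",(253,472),.089),("lofloor",(193,465),.0749),("hifloor",(153,70),.100)]:
    X=onplane("top",*C(*p),z);print(n,X,"foot frame",R@(X[:2]-f))
for n,p,q in [("loL/R tip near",(253,472),(475,76)),("hi",(247,75),(674,102)),("lofl",(193,465),(512,105)),("hifl",(153,70),(722,122))]:
    X,e=tri(C(*p),D(*q));print(n,X,e,R@(X[:2]-f))
for n,p in [("foot",(300,60)),("foot",(333,548)),("foot",(112,562))]: print(n,onplane("top",*C(*p),.012))
# other pipette: origin 145mm up from nozzle
nz=np.array([.42,.2688,.051]);a=np.array([np.cos(.35),0,np.sin(.35)])
for y in (5,6,7):
    a=np.array([np.cos(.35)*np.cos(np.radians(y)),np.cos(.35)*np.sin(np.radians(y)),np.sin(.35)])
    o=nz+.145*a-.014*np.array([-np.sin(.35),0,np.cos(.35)]);print("op origin",o)
print("op shoulder/centre window",tri(T(83,284),S(540,90)))
E
```

```text
hiL [0.5754 0.0914 0.114 ] foot frame [0.0345 0.0223]
hiR [0.5771 0.0491 0.114 ] foot frame [ 0.0339 -0.0201]
loL [0.4934 0.0795 0.089 ] foot frame [-0.048  0.015]
loR [0.4953 0.0502 0.089 ] foot frame [-0.0478 -0.0144]
lofloor [0.4984 0.0645 0.0749] foot frame [-0.0438 -0.0002]
hifloor [0.5811 0.0705 0.1   ] foot frame [0.039  0.0012]
loL/R tip near [0.4954 0.0502 0.0899] 0.00040079630978852104 [-0.0477 -0.0144]
hi [0.5781 0.0498 0.1127] 0.0019188460116882375 [ 0.0349 -0.0194]
lofl [0.4995 0.0655 0.0728] 0.0022835279208754684 [-0.0427  0.0007]
hifl [0.5829 0.0719 0.0966] 0.002873040286091269 [0.0409 0.0024]
foot [0.6003 0.046  0.012 ]
foot [0.4854 0.0386 0.012 ]
foot [0.4827 0.0899 0.012 ]
op origin [0.5605 0.2807 0.0876]
op origin [0.5603 0.283  0.0876]
op origin [0.56   0.2854 0.0876]
op shoulder/centre window (array([0.5517, 0.2835, 0.114 ]), np.float64(0.0010852222710458753))
```

Measured seats: small cradle (0.550, 0.068, 0.088) with yaw 3.5°, large cradle (0.563, 0.177, 0.088) with yaw 0.4°. The small pipette's origin is about (0.562, 0.1766, 0.088), which agrees with the stated heights. The bench pipette is at (0.534, -0.273) with yaw -45.5°. Now approaching.

```bash
python3 -m crank '[[[0.4,0.98,0,0,0,-0.19],[0.4,0.98,0,0,0,-0.19],[0.4,0.98,0,0,0,-0.19],[0.4,0.98,0,0,0,-0.19],[0.4,0.98,0,0,0,-0.19],[0.4,0.98,0,0,0,-0.19],[0.4,0.98,0,0,0,-0.19],[0.4,0.98,0,0,0,-0.19],[0.4,0.98,0,0,0,-0.19],[0.4,0.98,0,0,0,-0.19],[0.4,0.98,0,0,0,-0.19],[0.4,0.98,0,0,0,-0.19],[0.4,0.98,0,0,0,-0.19],[0.4,0.98,0,0,0,-0.19],[0.4,0.98,0,0,0,-0.19],[0.4,0.98,0,0,0,-0.19],[0.4,0.98,0,0,0,-0.19],[0.4,0.98,0,0,0,-0.19],[0.4,0.98,0,0,0,-0.19],[0.4,0.98,0,0,0,-0.19]]]' 0.7 30
python3 -m crank '[[[0.4,0.98,-0.15,0,-0.2,0],[0.4,0.98,-0.15,0,-0.2,0],[0.4,0.98,-0.15,0,-0.2,0],[0.4,0.98,-0.15,0,-0.2,0],[0.4,0.98,-0.15,0,-0.2,0],[0.4,0.98,-0.15,0,-0.2,0],[0.4,0.98,-0.15,0,-0.2,0],[0.4,0.98,-0.15,0,-0.2,0],[0.4,0.98,-0.15,0,-0.2,0],[0.4,0.98,-0.15,0,-0.2,0],[0.4,0.98,-0.15,0,-0.2,0],[0.4,0.98,-0.15,0,-0.2,0],[0.4,0.98,-0.15,0,-0.2,0],[0,0,0,0,-0.3,0],[0,0,0,0,0,0],[0,0,0,0,0,0]]]'
```

```text
time: 1.77
ee_pos: [0.4022, -0.1008, 0.2501]
tcp_rot: [-180.0, 0.0, -0.1]
wrist_force: [0.1, 0.5, 0.3]
opening: 0.0595
grasp_force: 0.0
time: 3.1
ee_pos: [0.5108, 0.065, 0.2111]
tcp_rot: [-178.5, -19.8, 6.5]
wrist_force: [0.2, 0.5, 0.2]
opening: 0.0595
grasp_force: 0.0
```

```bash
python3 -c "
from workcell import bot
o=bot.get_obs();print(o['q'].round(1))"
python3 -m crank '[[[0.15,0.9,-0.2,0,0,0],[0.15,0.9,-0.2,0,0,0],[0.15,0.9,-0.2,0,0,0]]]'
python3 -c "
from workcell import bot
o=bot.get_obs();print(o['q'].round(1))"
```

```text
[  6.5 -19.9 -19.2  70.8   1.5 180. ]
time: 3.35
ee_pos: [0.525, 0.0908, 0.1989]
tcp_rot: [-178.0, -19.9, 8.8]
wrist_force: [0.1, 1.7, 0.8]
opening: 0.0598
grasp_force: 0.0
[  8.8 -17.5 -18.8  68.8   2.  180. ]
```

Joint 6 hit its range, so I'll use the half-turn grasp (yaw about 180°).

```bash
cat >> m.py <<'E'
from scipy.spatial.transform import Rotation as Ro
def need(o,yaw,tilt,off,rows=None):
    """shift/turn units from measured pose to hold body point off of a body at o (yaw deg, tilt rad)"""
    B=Ro.from_euler('z',yaw,degrees=True)*Ro.from_euler('y',-tilt)
    M=B.as_matrix();tgt=Ro.from_matrix(np.c_[-M[:,0],M[:,1],-M[:,2]])
    s=bot.get_obs();cur=Ro.from_euler('xyz',s['tcp_rot'],degrees=True)
    p=np.array(o)+M@np.array(off)
    w=(tgt*cur.inv()).as_rotvec()
    print("target",p,"d",(p-s['ee_pos'])/.02,"w",w/.12,np.linalg.norm(w)/.12,"q",s['q'].round(1))
SP=([.562,.1766,.088],.3,.35)
E
python3 -c "
from m import *
need(*SP,[-.003,0,.1])"
```

```text
target [0.5249 0.1764 0.1809] d [-0.0035  4.2814 -0.8989] w [-8.4985 -1.1198 23.5033] 25.01763178049784 q [  8.8 -17.5 -18.8  68.8   2.  180. ]
```

```bash
python3 -m crank '[[[0,0.2,-0.03,-0.327,-0.043,0.904],[0,0.2,-0.03,-0.327,-0.043,0.904],[0,0.2,-0.03,-0.327,-0.043,0.904],[0,0.2,-0.03,-0.327,-0.043,0.904],[0,0.2,-0.03,-0.327,-0.043,0.904],[0,0.2,-0.03,-0.327,-0.043,0.904],[0,0.2,-0.03,-0.327,-0.043,0.904],[0,0.2,-0.03,-0.327,-0.043,0.904],[0,0.2,-0.03,-0.327,-0.043,0.904],[0,0.2,-0.03,-0.327,-0.043,0.904],[0,0.2,-0.03,-0.327,-0.043,0.904],[0,0.2,-0.03,-0.327,-0.043,0.904],[0,0.2,-0.03,-0.327,-0.043,0.904],[0,0.2,-0.03,-0.327,-0.043,0.904],[0,0.2,-0.03,-0.327,-0.043,0.904],[0,0.2,-0.03,-0.327,-0.043,0.904],[0,0.2,-0.03,-0.327,-0.043,0.904],[0,0.2,-0.03,-0.327,-0.043,0.904],[0,0.2,-0.03,-0.327,-0.043,0.904],[0,0.2,-0.03,-0.327,-0.043,0.904]]]'
python3 -c "
from m import *
need(*SP,[-.003,0,.1])"
```

```text
time: 5.02
ee_pos: [0.5246, 0.1711, 0.1864]
tcp_rot: [167.7, 13.8, 139.6]
wrist_force: [0.8, -0.4, -0.0]
opening: 0.0593
grasp_force: 0.0
target [0.5249 0.1764 0.1809] d [ 0.0139  0.267  -0.2762] w [-1.9474 -0.2662  5.3743] 5.722489086839489 q [ 20.9 -12.6 -15.9  69.3  -5.9  58.9]
```

```bash
python3 -m crank '[[[0,0.05,-0.05,-0.325,-0.044,0.896],[0,0.05,-0.05,-0.325,-0.044,0.896],[0,0.05,-0.05,-0.325,-0.044,0.896],[0,0.05,-0.05,-0.325,-0.044,0.896],[0,0.05,-0.05,-0.325,-0.044,0.896],[0,0,0,-0.325,-0.044,0.896],[0,0,0,0,0,0],[0,0,0,0,0,0]]]'
python3 -c "
from m import *
need(*SP,[-.003,0,.1])
need(*SP,[-.003,0,.008])"
```

```text
time: 5.68
ee_pos: [0.5245, 0.1756, 0.1817]
tcp_rot: [179.8, 20.0, 179.7]
wrist_force: [0.1, 1.1, -0.2]
opening: 0.0598
grasp_force: 0.0
target [0.5249 0.1764 0.1809] d [ 0.0208  0.0383 -0.0404] w [-0.0307 -0.0026  0.0708] 0.07720864947736507 q [ 22.  -13.6 -17.6  67.3  -7.2  21. ]
target [0.5564 0.1766 0.0945] d [ 1.5981  0.0466 -4.3616] w [-0.0307 -0.0026  0.0708] 0.07720864947736507 q [ 22.  -13.6 -17.6  67.3  -7.2  21. ]
```

```bash
python3 -m crank '[[[0.2,0.01,-0.545,-0.003,0,0.007],[0.2,0.01,-0.545,-0.003,0,0.007],[0.2,0.01,-0.545,-0.003,0,0.007],[0.2,0.01,-0.545,-0.003,0,0.007],[0.2,0.01,-0.545,-0.003,0,0.007],[0.2,0,-0.545,-0.003,0,0.007],[0.2,0,-0.545,-0.003,0,0.007],[0.1,0,-0.27,0,0,0],[0.1,0,-0.27,0,0,0],[0,0,0,0,0,0],[0,0,0,0,0,0]]]'
python3 -m crank '[[[0,0,0,0,0,0],[0,0,0,0,0,0],[0,0,0,0,0,0],[0,0,0,0,0,0],[0,0,0,0,0,0],[0,0,0,0,0,0],[0,0,0,0,0,0]]]' 0 30
python3 - <<'E'
from m import *
need(*SP,[-.003,0,.008])
t=bot.camera("top")[:,:,::-1];s=bot.camera("scene")[:,:,::-1]
a=cv2.resize(t[148:268,140:300],None,fx=2.5,fy=2.5);b=cv2.resize(s[190:290,335:468],(400,300))
cv2.imwrite("pics/g1.png",np.hstack([a,b]))
E
```

```text
time: 6.6
ee_pos: [0.5565, 0.176, 0.0952]
tcp_rot: [180.0, 20.1, -179.7]
wrist_force: [0.2, 0.4, -0.5]
opening: 0.0597
grasp_force: 0.0
time: 7.18
ee_pos: [0.5566, 0.1762, 0.0959]
tcp_rot: [180.0, 20.1, -179.7]
wrist_force: [-2.6, 0.1, 4.9]
opening: 0.0214
grasp_force: 31.0
target [0.5564 0.1766 0.0945] d [-0.0074  0.0189 -0.0701] w [-0.0032  0.013   0.0005] 0.013374237378153504 q [ 20.7  -8.4 -22.8  56.7  -6.9  19.2]
```

View pics/g1.png

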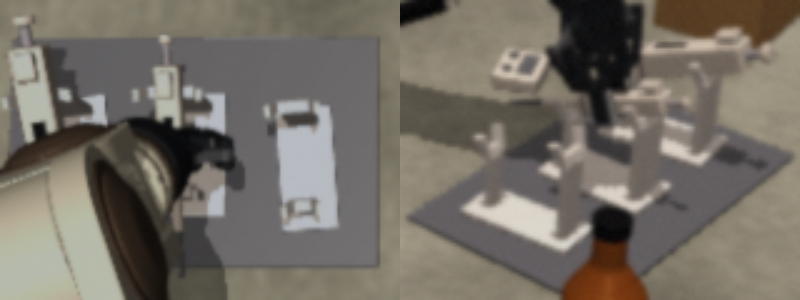

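Grip is confirmed (opening 21 mm, 31 N). Lifting along the cradle normal.

```bash
python3 -m crank '[[[-0.05,0,0.14,0,0,0],[-0.1,0,0.28,0,0,0],[-0.2,0,0.55,0,0,0],[-0.2,0,0.55,0,0,0],[-0.2,0,0.55,0,0,0],[-0.2,0,0.55,0,0,0],[-0.1,0,0.28,0,0,0],[0,0,0,0,0,0],[0,0,0,0,0,0]]]' 0 40
python3 - <<'E'
from m import *
need([.5497,.0684,.088],3.5,.35,[-.0025,0,.065])
t=bot.camera("top")[:,:,::-1];s=bot.camera("scene")[:,:,::-1]
cv2.imwrite("pics/l_t.png",t);cv2.imwrite("pics/l_s.png",s);print(bot.get_obs()['opening'],bot.get_obs()['wrist_force'])
E
```

```text
time: 8.03
ee_pos: [0.5355, 0.1762, 0.1537]
tcp_rot: [180.0, 20.1, -179.7]
wrist_force: [-0.3, -0.3, -0.6]
opening: 0.0213
grasp_force: 39.1
target [0.5251 0.0669 0.1482] d [-0.5197 -5.4649 -0.2741] w [-0.0041  0.0125  0.4659] 0.4660466011844383 q [ 21.6 -12.2 -19.5  63.8  -7.2  20.1]
0.021543009603873845 [ 0.0897 -0.9087 -0.4155]
```

```bash
python3 -m crank '[[[-0.052,-0.546,0,0,0,0.047],[-0.052,-0.546,0,0,0,0.047],[-0.052,-0.546,0,0,0,0.047],[-0.052,-0.546,0,0,0,0.047],[-0.052,-0.546,0,0,0,0.047],[-0.052,-0.546,0,0,0,0.047],[-0.052,-0.546,0,0,0,0.047],[-0.052,-0.546,0,0,0,0.047],[-0.052,-0.546,0,0,0,0.047],[-0.052,-0.546,0,0,0,0.047],[0,0,0,0,0,0],[0,0,0,0,0,0],[0,0,0,0,0,0]]]'
python3 - <<'E'
from m import *
for z in (.0094,.020): need([.5497,.0684,.088],3.5,.35,[-.0025,0,z])
t=bot.camera("top")[:,:,::-1];s=bot.camera("scene")[:,:,::-1]
a=cv2.resize(t[148:268,200:300],(500,600),interpolation=cv2.INTER_CUBIC);b=cv2.resize(s[190:290,345:395],(300,600),interpolation=cv2.INTER_CUBIC)
cv2.imwrite("pics/c1.png",np.hstack([a,b]))
E
```

```text
time: 9.22
ee_pos: [0.525, 0.0671, 0.1527]
tcp_rot: [180.0, 20.1, -176.5]
wrist_force: [0.2, 0.3, 0.1]
opening: 0.0215
grasp_force: 39.2
target [0.5441 0.0681 0.096 ] d [ 0.9586  0.0498 -2.8378] w [-0.0015  0.0003 -0.0002] 0.001500666111363631 q [  8.1 -18.1 -24.4  63.7  -1.6   4.3]
target [0.5405 0.0678 0.1059] d [ 0.7772  0.0387 -2.3399] w [-0.0015  0.0003 -0.0002] 0.001500666111363631 q [  8.1 -18.1 -24.4  63.7  -1.6   4.3]
```

View pics/c1.png

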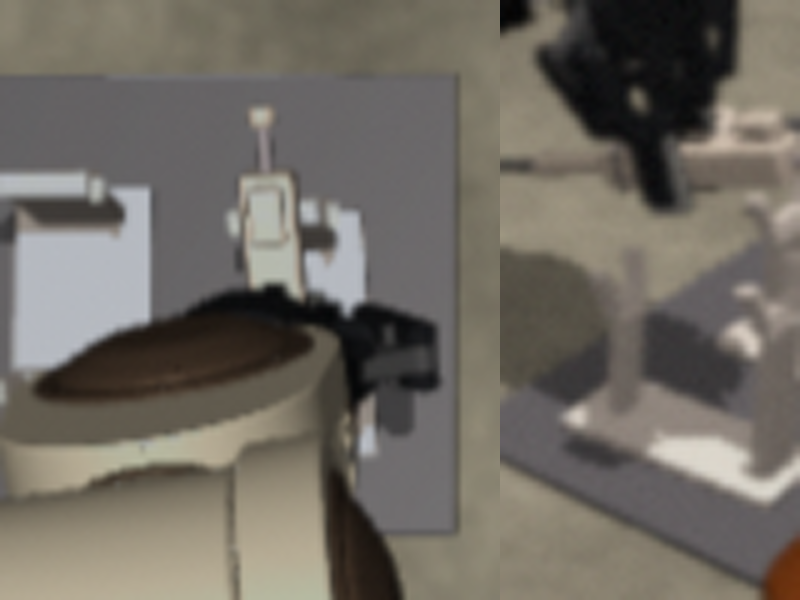

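Pipette held level with the slope above the small cradle, plunger at (262,115). Quick projection check, then descend.

```bash
python3 - <<'E'
from m import *
s=bot.get_obs();M=(Ro.from_euler('z',3.5,degrees=True)*Ro.from_euler('y',-.35)).as_matrix()
o=s['ee_pos']-M@[-.0025,0,.0094];print(o)
print("pred plunger",proj("top",o+M@[.086,0,.010]),"seen",200+262.5/5-.5,148+115/5-.4, "pred handle end",proj("top",o+M@[.060,0,.020]),"seen",200+268/5-.4,148+173/5-.4)
E
python3 -m crank '[[[0.15,0.01,-0.45,0,0,0],[0.15,0.01,-0.45,0,0,0],[0.15,0.01,-0.45,0,0,0],[0.13,0.01,-0.4,0,0,0],[0.1,0.01,-0.3,0,0,0],[0.07,0,-0.2,0,0,0],[0,0,0,0,0,0],[0,0,0,0,0,0]]]'
```

```text
[0.5306 0.0677 0.1449]
pred plunger [251.1572 169.091 ] seen 252.0 170.6 pred handle end [251.9393 182.9204] seen 253.2 182.2
time: 9.98
ee_pos: [0.54, 0.0678, 0.108]
tcp_rot: [180.0, 20.1, -176.5]
wrist_force: [-0.1, 0.0, -0.4]
opening: 0.0212
grasp_force: 39.2
```

```bash
python3 - <<'E'
from m import *
s=bot.get_obs();M=(Ro.from_euler('z',3.5,degrees=True)*Ro.from_euler('y',-.35)).as_matrix()
o=s['ee_pos']-M@[-.0025,0,.0094];print(o)
t=bot.camera("top");cv2.imwrite("pics/d_t.png",t[:,:,::-1])
g=t.astype(int).sum(2)//3
for r in range(168,202,2):print(r,g[r,240:272])
for x in (.086,.06,.05,.04,.03):print(x,[proj("top",o+M@[x,y,.020]) for y in(.011,-.011)])
E
```

```text
[0.5455 0.0682 0.1   ]
168 [100 100 101 100 100 100 100 100 100 101 102 106 136 163 171 165 136 102
 102 102 102 101 102 101 101 102 102 102 102 102 102 102]
170 [101 101 100 100 101 100 100 100 102 101 101 105 129 155 156 144 116  97
 101 102 102 101 101 102 102 102 101 102 102 102 102 102]
172 [100  99 100 100 101 101 101 101 101 101 102 102 100  94 132 120  89 100
 102 102 102 101 102 102 103 102 103 102 102 103 102 103]
174 [100 100 100 100 100 101 101 101 101 102 102 102  99  89 128 125  86 100
 102 101 102 102 102 102 102 101 101 103 102 102 103 103]
176 [100 100 100 100 100 100 100 102 101 102 102 102 102 104 127 131  96 101
 102 101 102 101 102 102 102 102 102 103 103 103 103 104]
178 [101 101 100 100 101 102 102 102 102 102 102 101 102 104 122 136 109 100
  99  99  98 101 102 102 101 102 103 102 103 103 103 104]
180 [100 100 100 101 101 102 101 102 101 101 107 131 135 137 139 145 141 138
 138 131  90  91 101 102 102 103 103 103 103 103 104 103]
182 [101 100 101 100 102 102 102 102 101 105 133 172 158 151 151 156 155 142
 155 167 116  85 100 103 102 103 103 103 104 104 104 10
[... 838 characters left out ...]
101 104 103  99  88 103 110 166 178 180 179 179 179
 179 180 175 146  67  59  59  60  77 135 181 185 185 179]
198 [102 102 102 101 102 102  97  69  64  67  88 120 162 178 179 179 180 180
 179 179 176 150  92 133 120 117 134 171 184 185 185 181]
200 [102 103 102 102 102 102  97  67  60  62  88 166 161 173 169 142 135 128
 134 158 175 155 105 153 173 153 169 184 186 185 185 184]
0.086 [array([247.8477, 168.0657]), array([258.5556, 167.314 ])]
0.06 [array([249.0837, 180.6763]), array([259.7192, 179.9295])]
0.05 [array([249.557 , 185.4831]), array([260.1646, 184.7382])]
0.04 [array([250.0292, 190.2657]), array([260.6087, 189.5227])]
0.03 [array([250.5001, 195.024 ]), array([261.0516, 194.2828])]
```

Alignment checks out to under 1 mm. Lowering gently.

```bash
python3 -m crank '[[[0.04,0,-0.11,0,0,0],[0.04,0,-0.11,0,0,0],[0.04,0,-0.11,0,0,0],[0.04,0,-0.11,0,0,0],[0.02,0,-0.05,0,0,0],[0.02,0,-0.04,0,0,0],[0,0,-0.03,0,0,0],[0,0,0,0,0,0],[0,0,0,0,0,0]]]'
```

```text
time: 10.78
ee_pos: [0.544, 0.0678, 0.097]
tcp_rot: [180.0, 20.1, -176.5]
wrist_force: [0.4, 0.0, -0.7]
opening: 0.0215
grasp_force: 39.2
```

```bash
python3 -m crank '[[[0.01,0,-0.03,0,0,0],[0.01,0,-0.03,0,0,0],[0,0,0,0,0,0],[0,0,0,0,0,0]]]'; python3 -m crank '[[[0.01,0,-0.03,0,0,0],[0,0,0,0,0,0],[0,0,0,0,0,0]]]'
```

```text
time: 11.12
ee_pos: [0.5444, 0.0679, 0.0965]
tcp_rot: [180.0, 20.1, -176.5]
wrist_force: [-5.1, -1.1, 5.3]
opening: 0.0214
grasp_force: 40.4
time: 11.37
ee_pos: [0.5444, 0.0679, 0.0964]
tcp_rot: [180.0, 20.1, -176.5]
wrist_force: [-11.4, -0.4, 11.2]
opening: 0.0219
grasp_force: 41.4
```

```bash
python3 -m crank '[[[-0.015,0,0.04,0,0,0],[0,0,0,0,0,0]]]'; python3 -m crank '[[[0,0,0,0,0,0],[0,0,0,0,0,0],[0,0,0,0,0,0],[0,0,0,0,0,0],[0,0,0,0,0,0]]]' 0.6; python3 -m crank '[[[-0.1,0,0.28,0,0,0],[-0.2,0,0.55,0,0,0],[-0.2,0,0.55,0,0,0],[-0.2,0,0.55,0,0,0],[-0.2,0,0.55,0,0,0],[-0.2,0,0.55,0,0,0],[-0.2,0,0.55,0,0,0],[-0.2,0,0.55,0,0,0],[-0.2,0,0.55,0,0,0],[-0.2,0,0.55,0,0,0]]]'
```

```text
time: 11.53
ee_pos: [0.5445, 0.0679, 0.0965]
tcp_rot: [180.0, 20.1, -176.5]
wrist_force: [-5.2, -0.9, 6.3]
opening: 0.0212
grasp_force: 40.2
time: 11.95
ee_pos: [0.5443, 0.0678, 0.0958]
tcp_rot: [180.0, 20.1, -176.5]
wrist_force: [-0.8, -0.5, 0.2]
opening: 0.0514
grasp_force: 0.0
time: 12.78
ee_pos: [0.5059, 0.0679, 0.2018]
tcp_rot: [180.0, 20.1, -176.5]
wrist_force: [-0.3, 0.3, -0.6]
opening: 0.051
grasp_force: 0.0
```

```bash
cat >> m.py <<'E'
LP=([.5336,-.2724,0],-45.5,0)
E
python3 - <<'E'
from m import *
print("tall cap",onplane("top",343.5,103,.19),"beaker rim",onplane("top",435,143,.075))
for p in [((150,222),(283,80)),((205,238),(325,108))]:
    a,b=[onplane("top",*LT(*q),.028) for q in p];d=b-a;print(a,b,np.degrees(np.arctan2(d[1],d[0])))
need(*LP,[-.003,0,.10])
t=bot.camera("top");cv2.imwrite("pics/e_t.png",t[:,:,::-1]);s=bot.camera("scene");cv2.imwrite("pics/e_s.png",s[:,:,::-1])
E
```

```text
tall cap [ 0.7396 -0.1114  0.19  ] beaker rim [ 0.6924 -0.3264  0.075 ]
[ 0.5122 -0.2326  0.028 ] [ 0.5949 -0.313   0.028 ] -44.186684084107206
[ 0.5026 -0.2644  0.028 ] [ 0.5783 -0.3373  0.028 ] -43.954906911394936
target [ 0.5315 -0.2703  0.1   ] d [  1.2813 -16.9061  -5.0888] w [ 1.0788  2.8142 -7.0546] 7.671464514564762 q [  8.5 -20.8 -21.   69.8  -1.7   4.7]
```

```bash
python3 - <<'E'
from m import *
t=cv2.imread("pics/top0.png").astype(int)
sub=t[175:270,360:450];m=((sub.min(2)>135)&(sub.max(2)-sub.min(2)<45)).astype(np.uint8)
n,l,st,c=cv2.connectedComponentsWithStats(m)
k=1+np.argmax(st[1:,4]);print(st[k])
ys,xs=np.where(l==k);P=np.array([onplane("top",x+360,y+175,.026)[:2] for x,y in zip(xs,ys)])
d=np.array([.707,-.707]);nz=np.array([.4327,-.1697])
for _ in range(3):
    c=P.mean(0);nrm=np.array([-d[1],d[0]])
    # centreline by bins of along coordinate
    a=(P-c)@d;b=(P-c)@nrm;A=[];Bm=[];W=[]
    for s0 in np.arange(-.1,.1,.005):
        q=(a>=s0)&(a<s0+.005)
        if q.sum()>4:A.append(s0+.0025);Bm.append((b[q].max()+b[q].min())/2);W.append(np.ptp(b[q]))
    A=np.array(A);Bm=np.array(Bm);W=np.array(W);q=W>.024
    p=np.polyfit(A[q],Bm[q],1);d=d+p[0]*nrm;d/=np.linalg.norm(d)
print(np.c_[A,Bm,W].round(4));print("yaw",np.degrees(np.arctan2(d[1],d[0])),"c",c,"centre offset",p[1], "handle ends",c+d*A[q].min(),c+d*A[q].max())
E
```

```text
[ 21   9  69  62 884]
[[-0.0975 -0.0056  0.0115]
 [-0.0925 -0.005   0.0119]
 [-0.0875 -0.0045  0.0115]
 [-0.0825 -0.004   0.0119]
 [-0.0775 -0.0034  0.0115]
 [-0.0725 -0.0027  0.0115]
 [-0.0675 -0.0024  0.0115]
 [-0.0625  0.0009  0.0231]
 [-0.0575 -0.002   0.0267]
 [-0.0525  0.0002  0.0267]
 [-0.0475 -0.0002  0.0281]
 [-0.0425  0.0005  0.0282]
 [-0.0375  0.0009  0.0282]
 [-0.0325  0.0016  0.0282]
 [-0.0275  0.002   0.0282]
 [-0.0225 -0.0006  0.0347]
 [-0.0175 -0.0026  0.0394]
 [-0.0125 -0.0029  0.0416]
 [-0.0075 -0.0017  0.0398]
 [-0.0025 -0.      0.038 ]
 [ 0.0025  0.002   0.0348]
 [ 0.0075  0.005   0.0301]
 [ 0.0125  0.0063  0.0283]
 [ 0.0175  0.0061  0.0301]
 [ 0.0225  0.0074  0.0283]
 [ 0.0275  0.0065  0.0316]
 [ 0.0325  0.0068  0.0316]
 [ 0.0375  0.0043  0.0382]
 [ 0.0425 -0.001   0.0495]
 [ 0.0475 -0.0006  0.0531]
 [ 0.0525 -0.0025  0.0546]
 [ 0.0575 -0.0029  0.0561]
 [ 0.0625 -0.0074  0.0434]
 [ 0.0675  0.0024  0.0252]
 [ 0.0725  0.0039  0.0332]
 [ 0.0775 -0.0016  0.0449]
 [ 0.0825 -0.0013  0.0383]]
yaw -52.215997543483844 c [ 0.5447 -0.2931] centre offset 0.0009757939519222942 handle ends [ 0.5095 -0.2477] [ 0.5952 -0.3583]
```

Bench pipette axis: yaw about -45.8°, origin about (0.533, -0.273). The tall bottle at (0.74, -0.11) is clear of the path. Moving over.

```bash
sed -i 's/^LP=.*/LP=([.533,-.2732,0],-45.8,0)/' m.py
python3 -m crank '[[[0.06,-0.85,0.1,0.054,0.141,-0.353],[0.06,-0.85,0.1,0.054,0.141,-0.353],[0.06,-0.85,0,0.054,0.141,-0.353],[0.06,-0.85,0,0.054,0.141,-0.353],[0.06,-0.85,0,0.054,0.141,-0.353],[0.06,-0.85,0,0.054,0.141,-0.353],[0.06,-0.85,0,0.054,0.141,-0.353],[0.06,-0.85,0,0.054,0.141,-0.353],[0.06,-0.85,0,0.054,0.141,-0.353],[0.06,-0.85,0,0.054,0.141,-0.353],[0.06,-0.85,0,0.054,0.141,-0.353],[0.06,-0.85,0,0.054,0.141,-0.353],[0.06,-0.85,-0.2,0.054,0.141,-0.353],[0.06,-0.85,-0.3,0.054,0.141,-0.353],[0.06,-0.85,-0.5,0.054,0.141,-0.353],[0.06,-0.85,-0.5,0.054,0.141,-0.353],[0.06,-0.85,-0.5,0.054,0.141,-0.353],[0.06,-0.85,-0.5,0.054,0.141,-0.353],[0.06,-0.85,-0.4,0.054,0.141,-0.353],[0.06,-0.85,-0.4,0.054,0.141,-0.353]]]'
python3 -m crank '[[[0,0,0,0,0,0],[0,0,0,0,0,0]]]'
python3 -c "
from m import *
need(*LP,[-.003,0,.1]);need(*LP,[-.003,0,.022])"
```

```text
time: 14.55
ee_pos: [0.5301, -0.2729, 0.1372]
tcp_rot: [-179.9, -0.2, 134.3]
wrist_force: [-0.5, 0.3, 1.2]
opening: 0.0515
grasp_force: 0.0
time: 14.72
ee_pos: [0.5299, -0.2725, 0.137]
tcp_rot: [-179.9, -0.2, 134.4]
wrist_force: [0.6, -0.3, -0.3]
opening: 0.0513
grasp_force: 0.0
target [ 0.5309 -0.271   0.1   ] d [ 0.0483  0.0738 -1.8484] w [-0.0142 -0.0245 -0.0327] 0.04327112499196048 q [-27.2  10.7   3.9  83.4   0.   18.4]
target [ 0.5309 -0.271   0.022 ] d [ 0.0483  0.0738 -5.7484] w [-0.0142 -0.0245 -0.0327] 0.04327112499196048 q [-27.2  10.7   3.9  83.4   0.   18.4]
```

```bash
python3 -m crank '[[[0.01,0.02,-0.6,-0.003,-0.006,-0.008],[0.01,0.02,-0.6,-0.003,-0.006,-0.008],[0.01,0.02,-0.6,-0.003,-0.006,-0.008],[0.01,0.015,-0.6,-0.003,-0.006,-0.008],[0.01,0,-0.6,0,0,0],[0,0,-0.6,0,0,0],[0,0,-0.6,0,0,0],[0,0,-0.6,0,0,0],[0,0,-0.5,0,0,0],[0,0,-0.3,0,0,0],[0,0,-0.15,0,0,0],[0,0,0,0,0,0],[0,0,0,0,0,0]]]'
python3 -m crank '[[[0,0,0,0,0,0],[0,0,0,0,0,0],[0,0,0,0,0,0],[0,0,0,0,0,0],[0,0,0,0,0,0],[0,0,0,0,0,0],[0,0,0,0,0,0]]]' 0 50
```

```text
time: 15.8
ee_pos: [0.5315, -0.2708, 0.024]
tcp_rot: [179.9, 0.2, 134.2]
wrist_force: [0.3, -0.3, 0.7]
opening: 0.0512
grasp_force: 0.0
time: 16.38
ee_pos: [0.5318, -0.2709, 0.0245]
tcp_rot: [179.9, 0.2, 134.2]
wrist_force: [-0.0, 0.0, 6.0]
opening: 0.0291
grasp_force: 51.2
```

```bash
python3 -m crank '[[[0,0,0.2,0,0,0],[0,0,0.5,0,0,0],[0,0,0.9,0,0,0],[0,0,0.9,0,0,0],[0,0,0.9,0,0,0],[0,0,0.9,0,0,0],[0,0,0.9,0,0,0],[0,0,0.9,0,0,0],[0,0,0.9,0,0,0],[0,0,0.9,0,0,0],[0,0,0.9,0,0,0],[0,0,0.9,0,0,0],[0,0,0.5,0,0,0],[0,0,0,0,0,0]]]' 0 60
python3 - <<'E'
from m import *
t=bot.camera("top")[:,:,::-1];s=bot.camera("scene")[:,:,::-1]
cv2.imwrite("pics/f_t.png",t);cv2.imwrite("pics/f_s.png",s)
c=np.zeros((600,800,3),np.uint8)
c[:600,:450]=cv2.resize(t[172:252,215-25:275-25+0],(450,600),interpolation=cv2.INTER_CUBIC) # cols190-250 x7.5
c[:350,450:]=cv2.resize(s[205:275,355:425],(350,350),interpolation=cv2.INTER_CUBIC)
c[350:,450:650]=cv2.resize(t[160:260,235:315-0][:, :80],(200,250),interpolation=cv2.INTER_CUBIC)
cv2.imwrite("pics/v9.png",c);need([.5627,.1766,.088],.4,.35,[-.0025,0,.09])
E
```

```text
time: 17.55
ee_pos: [0.5319, -0.2709, 0.2304]
tcp_rot: [179.9, 0.3, 134.2]
wrist_force: [0.6, 0.1, -2.0]
opening: 0.0293
grasp_force: 59.6
target [0.5295 0.1764 0.1717] d [-0.0916 22.3505 -2.7786] w [-1.1541 -2.7453  6.6428] 7.279779870835876 q [-27.   10.9  14.1  93.1   0.   18.8]
```

View pics/v9.png

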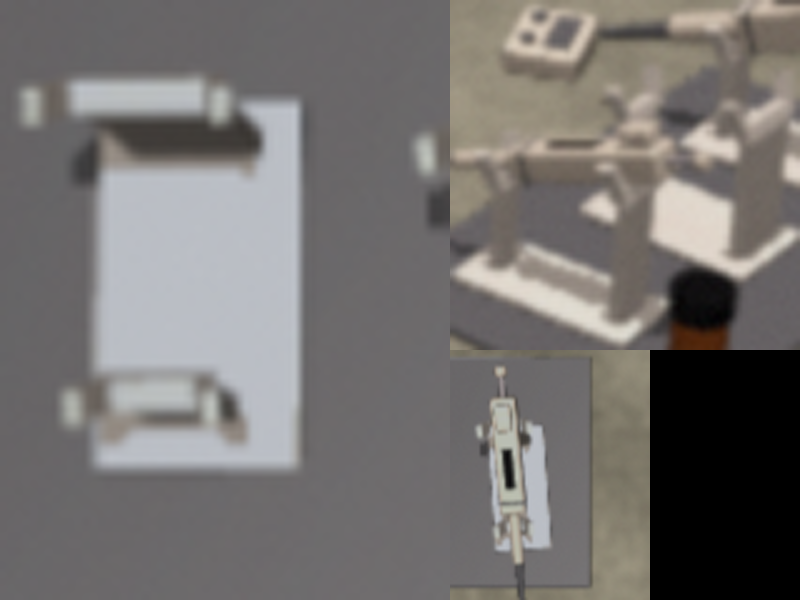

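The small pipette lies in the small cradle with its shoulder just above the low fork. The large cradle is free and now fully visible: high tips at (32,105) and (220,105), low tips at (73,408) and (210,402). I'll refine its seat from these.

```bash
python3 - <<'E'
from m import *
C=lambda x,y:((x+.5)/7.5-.5+190,(y+.5)/7.5-.5+172)
for n,p,z,lx in [("hiL",(32,105),.114,.0278),("hiR",(220,105),.114,.0278),("loL",(73,408),.089,-.0557),("loR",(210,402),.089,-.0557),("hifl",(138,98),.1,.0329),("lofl",(155,396),.0749,-.0506),("foot",(300,98),.012,0),("foot",(300,468),.012,0),("foot",(94,468),.012,0)]:
    X=onplane("top",*C(*p),z);print(n,X,X[0]-lx)
# small pipette check in same picture: window & plunger
E=lambda x,y:((x-450+.5)/2.5-.5+235,(y-350+.5)/2.5-.5+160)
M=(Ro.from_euler('z',3.5,degrees=True)*Ro.from_euler('y',-.35)).as_matrix();o=np.array([.5497,.0684,.088])
for n,p,b in [("plunger",(501,371),(.086,0,.010)),("window",(509,470),(0,0,.02))]:
    X=o+M@b;print(n,onplane("top",*E(*p),X[2])-X)
E
```

```text
hiL [0.5906 0.2031 0.114 ] 0.5628493780943857
hiR [0.59   0.1496 0.114 ] 0.5621781355454883
loL [0.5071 0.1963 0.089 ] 0.5628283275410256
loR [0.5085 0.1566 0.089 ] 0.5641568645433492
hifl [0.5952 0.176  0.1   ] 0.5623066555564157
lofl [0.512  0.1756 0.0749] 0.5626482673875928
foot [0.613  0.1446 0.012 ] 0.6130364608418744
foot [0.4967 0.1439 0.012 ] 0.4966638423432238
foot [0.4973 0.2081 0.012 ] 0.49729529443577264
plunger [-0.0032 -0.0018  0.    ]
window [-0.     -0.0013  0.    ]
```

```bash
python3 -m crank '[[[0,0.4,0.2,-0.048,-0.114,0.277],[0,0.9,0.3,-0.048,-0.114,0.277],[0,0.95,0.3,-0.048,-0.114,0.277],[0,0.95,0,-0.048,-0.114,0.277],[0,0.95,0,-0.048,-0.114,0.277],[0,0.95,0,-0.048,-0.114,0.277],[0,0.95,0,-0.048,-0.114,0.277],[0,0.95,0,-0.048,-0.114,0.277],[0,0.95,0,-0.048,-0.114,0.277],[0,0.95,0,-0.048,-0.114,0.277],[0,0.95,0,-0.048,-0.114,0.277],[0,0.95,0,-0.048,-0.114,0.277],[0,0.95,0,-0.048,-0.114,0.277],[0,0.95,0,-0.048,-0.114,0.277],[0,0.95,0,-0.048,-0.114,0.277],[0,0.95,0,-0.048,-0.114,0.277],[0,0.95,0,-0.048,-0.114,0.277],[0,0.95,0,-0.048,-0.114,0.277],[0,0.95,0,-0.048,-0.114,0.277],[0,0.95,0,-0.048,-0.114,0.277]]]'
python3 -m crank '[[[0,0.95,0,-0.048,-0.114,0.277],[0,0.95,0,-0.048,-0.114,0.277],[0,0.9,0,-0.048,-0.114,0.277],[0,0.5,0,-0.048,-0.114,0.277],[0,0.3,0,0,0,0],[0,0,0,0,0,0],[0,0,0,0,0,0]]]'
python3 -c "
from m import *
o=[.5627,.1764,.088]
need(o,.3,.35,[-.0025,0,.09]);need(o,.3,.35,[-.0025,0,.0375])"
```

```text
time: 19.32
ee_pos: [0.5303, 0.0986, 0.2424]
tcp_rot: [178.9, 16.8, 172.7]
wrist_force: [0.6, -0.4, -1.2]
opening: 0.0289
grasp_force: 59.6
time: 19.9
ee_pos: [0.531, 0.1691, 0.2433]
tcp_rot: [-180.0, 20.0, -179.6]
wrist_force: [-0.7, 0.1, -1.5]
opening: 0.029
grasp_force: 59.7
target [0.5295 0.1762 0.1717] d [-0.0772  0.3547 -3.5792] w [ 0.0045 -0.0141 -0.0179] 0.023179438075309092 q [ 21.  -12.6 -10.   73.9  -6.9  19.4]
target [0.5475 0.1763 0.1224] d [ 0.8229  0.3594 -6.0451] w [ 0.0045 -0.0141 -0.0179] 0.023179438075309092 q [ 21.  -12.6 -10.   73.9  -6.9  19.4]
```

```bash
python3 -m crank '[[[-0.013,0.06,-0.6,0,-0.002,-0.003],[-0.013,0.06,-0.6,0,-0.002,-0.003],[-0.013,0.06,-0.6,0,-0.002,-0.003],[-0.013,0.06,-0.6,0,-0.002,-0.003],[-0.013,0.06,-0.6,0,-0.002,-0.003],[-0.013,0.06,-0.57,0,-0.002,-0.003],[0.18,0,-0.49,0,0,0],[0.18,0,-0.49,0,0,0],[0.18,0,-0.49,0,0,0],[0.18,0,-0.49,0,0,0],[0.09,0,-0.25,0,0,0],[0.09,0,-0.24,0,0,0],[0,0,0,0,0,0],[0,0,0,0,0,0]]]'
python3 - <<'E'
from m import *
L=[.5627,.1764,.088]
need(L,.3,.35,[-.0025,0,.0245])
s=bot.get_obs();M=(Ro.from_euler('z',.3,degrees=True)*Ro.from_euler('y',-.35)).as_matrix();o=s['ee_pos']-M@[-.0025,0,.0245];print("o",o)
t=bot.camera("top");cv2.imwrite("pics/g_t.png",t[:,:,::-1]);g=t.astype(int).sum(2)//3
for r in range(150,192,2):print(r,g[r,192:224])
for x in (.106,.08,.07,.05):print(x,[proj("top",o+M@[x,y,.028]).round(1) for y in(.015,-.015)])
print(proj("top",o+M@[.106,0,.014]))
E
```

```text
time: 21.07
ee_pos: [0.5478, 0.1765, 0.1232]
tcp_rot: [-180.0, 20.1, -179.7]
wrist_force: [-0.1, -0.4, -1.2]
opening: 0.0287
grasp_force: 59.6
target [0.552  0.1763 0.1102] d [ 0.2054 -0.0089 -0.6511] w [0.0025 0.0024 0.    ] 0.00347365587477038 q [ 21.1 -10.1 -21.1  60.1  -7.   19.6]
o [0.5586 0.1766 0.101 ]
150 [121 121 122 119 117 116 118 121 124 128 127 125 122 119 116 115 115 116
 117 117 119 121 123 122 122 119 119 119 122 124 126 127]
152 [122 122 123 120 118 118 116 117 117 119 119 118 116 111 110 112 113 116
 118 119 119 122 122 121 122 119 119 120 122 124 124 124]
154 [124 126 124 122 120 120 120 139 165 176 180 176 169 157 135 111 101 115
 118 119 120 120 119 118 118 117 119 120 123 123 123 124]
156 [122 121 121 119 119 120 120 127 143 141 143 139 128 114  96 101 105 117
 118 119 119 118 118 117 116 117 119 120 122 121 121 120]
158 [120 118 117 117 116 117 118 118 113 105 125 133 118  95  96 118 120 119
 120 121 120 119 117 115 114 115 116 117 118 119 118 118]
160 [116 115 114 114 116 116 117 117 114 110 129 140 126 100  93 115 116 115
 115 115 115 115 115 113 114 115 116 
[... 1574 characters left out ...]
 182 179
 157 103  64  90 128 169 180 141 159 175 146 114 106 106]
186 [115 153 166 132 103 133 175 181 181 181 181 181 181 182 182 182 182 181
 163 107  62  77 110 150 161 138 165 177 142 114 147 175]
188 [110 134 140 120  97 124 172 180 181 181 182 182 181 181 182 182 182 181
 166 112  61  56  61  64  65  71 109 111  88  63  63 103]
190 [ 99  99  99  98 102 131 169 180 181 181 181 181 181 181 182 182 182 182
 168 116  65  55  57  59  59  59  59  59  59  58  56  57]
0.106 [array([193.6, 152.5]), array([208.3, 152.2])]
0.08 [array([194.6, 165.4]), array([209.2, 165.1])]
0.07 [array([194.9, 170.3]), array([209.5, 170. ])]
0.05 [array([195.6, 180. ]), array([210.1, 179.7])]
[202.4888 151.8218]
```

Held pose agrees with the prediction to about 1 mm. Lowering gently.

```bash
python3 -m crank '[[[0.04,0,-0.11,0,0,0],[0.04,0,-0.11,0,0,0],[0.04,0,-0.11,0,0,0],[0.04,0,-0.11,0,0,0],[0.02,0,-0.06,0,0,0],[0.01,0,-0.04,0,0,0],[0.01,0,-0.02,0,0,0],[0,0,0,0,0,0],[0,0,0,0,0,0]]]'; python3 -m crank '[[[0.01,0,-0.03,0,0,0],[0.01,0,-0.03,0,0,0],[0,0,0,0,0,0],[0,0,0,0,0,0]]]'
```

```text
time: 21.87
ee_pos: [0.5518, 0.1766, 0.1121]
tcp_rot: [-180.0, 20.1, -179.7]
wrist_force: [0.3, -0.5, -0.7]
opening: 0.0287
grasp_force: 59.6
time: 22.2
ee_pos: [0.5521, 0.1766, 0.1107]
tcp_rot: [-180.0, 20.1, -179.7]
wrist_force: [-0.9, -0.1, -1.0]
opening: 0.0287
grasp_force: 59.6
```

```bash
python3 -m crank '[[[0.01,0,-0.025,0,0,0],[0,0,-0.015,0,0,0],[0,0,0,0,0,0],[0,0,0,0,0,0]]]'; python3 -m crank '[[[0.005,0,-0.02,0,0,0],[0,0,0,0,0,0],[0,0,0,0,0,0]]]'
```

```text
time: 22.53
ee_pos: [0.5524, 0.1766, 0.1104]
tcp_rot: [-180.0, 20.1, -179.7]
wrist_force: [-4.9, -0.2, 4.1]
opening: 0.0293
grasp_force: 60.5
time: 22.78
ee_pos: [0.5523, 0.1766, 0.1103]
tcp_rot: [-180.0, 20.1, -179.7]
wrist_force: [-7.6, -2.1, 7.7]
opening: 0.0289
grasp_force: 61.3
```

```bash
python3 -m crank '[[[0,0,0,0,0,0],[0,0,0,0,0,0],[0,0,0,0,0,0],[0,0,0,0,0,0],[0,0,0,0,0,0]]]' 0.65; python3 -m crank '[[[-0.1,0,0.28,0,0,0],[-0.2,0,0.55,0,0,0],[-0.2,0,0.55,0,0,0],[-0.2,0,0.55,0,0,0],[-0.2,0,0.55,0,0,0],[-0.2,0,0.55,0,0,0],[-0.2,0,0.55,0,0,0],[-0.2,0,0.55,0,0,0],[-0.2,0,0.55,0,0,0],[-0.2,-0.3,0.55,0,0,0],[-0.2,-0.9,0.3,0,0,0],[-0.2,-0.9,0.3,0,0,0],[-0.2,-0.9,0.3,0,0,0],[-0.2,-0.9,0.3,0,0,0],[-0.2,-0.9,0.3,0,0,0],[-0.2,-0.9,0.3,0,0,0],[-0.2,-0.9,0.3,0,0,0],[-0.2,-0.9,0.3,0,0,0],[-0.2,-0.9,0.3,0,0,0],[-0.2,-0.9,0,0,0,0]]]'
python3 -m crank '[[[-0.1,-0.9,0,0,0,0],[-0.1,-0.9,0,0,0,0],[-0.1,-0.9,0,0,0,0],[-0.1,-0.9,0,0,0,0],[-0.1,-0.9,0,0,0,0],[-0.1,-0.9,0,0,0,0],[0,-0.5,0,0,0,0],[0,0,0,0,0,0],[0,0,0,0,0,0]]]'
python3 - <<'E'
from m import *
t=bot.camera("top")[:,:,::-1];s=bot.camera("scene")[:,:,::-1]
c=np.zeros((600,800,3),np.uint8)
c[:,:440]=cv2.resize(t[148:268,140:228+0],(440,600),interpolation=cv2.INTER_CUBIC)
c[:300,440:]=cv2.resize(s[190:285,340:454],(360,300),interpolation=cv2.INTER_CUBIC)
c[300:,440:]=cv2.resize(t[90:280,220:448],(360,300),interpolation=cv2.INTER_CUBIC)
cv2.imwrite("pics/v10.png",c)
E
```

```text
time: 23.2
ee_pos: [0.5525, 0.1765, 0.1094]
tcp_rot: [-180.0, 20.1, -179.7]
wrist_force: [0.1, 0.5, -0.3]
opening: 0.0555
grasp_force: 0.0
time: 24.87
ee_pos: [0.4741, -0.0105, 0.2702]
tcp_rot: [-180.0, 20.2, -179.7]
wrist_force: [1.0, -0.7, -0.0]
opening: 0.0556
grasp_force: 0.0
time: 25.62
ee_pos: [0.4623, -0.1277, 0.2684]
tcp_rot: [180.0, 20.1, -179.8]
wrist_force: [-0.1, 0.8, -0.1]
opening: 0.0554
grasp_force: 0.0
```

View pics/v10.png

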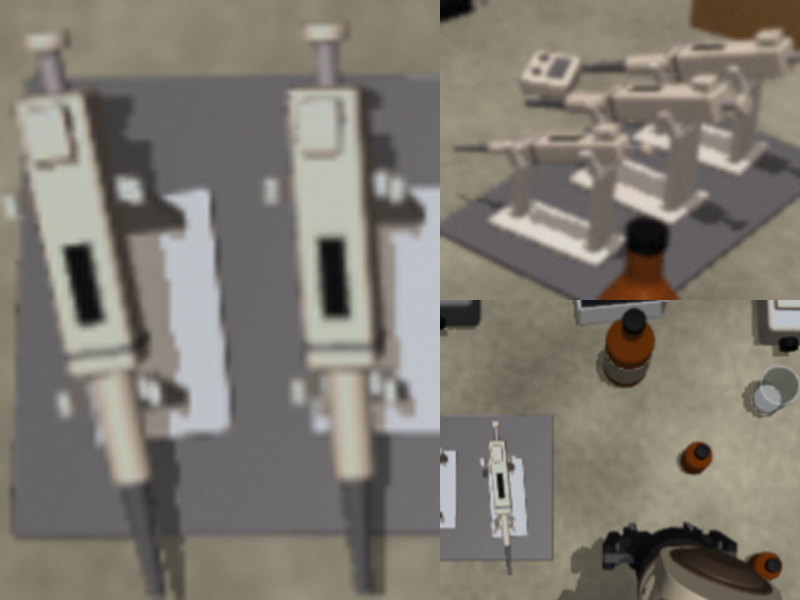

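Both pipettes lie in their own cradles, hook up, nozzle down the slope, shoulders just above the low forks. The large one, with its window at (334,278), is seated like its untouched neighbour at (83,284). The visible bottles and the beaker have not moved. Handing in.

```bash
python3 -c "
from workcell import bot
print(bot.job_done())"
```

```text
the job is handed in; nothing more can be done
None
```

I moved the small pipette to the small cradle, laid the large pipette on the large cradle it left free, and handed the job in at about 26 s; the last pictures show both seated, and no verdict came back.

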